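# Drive the clamping wedge home

## Task

Clamp the small painted board in the wooden wedge jig: take the soft-faced hammer and drive the wedge in with light sideways taps on its thick end, drawing the hammer back between taps, until the wedge no longer advances and holds the board tight. Never hit so hard that the board is crushed, and do not push the wedge with the fingers. Then lay the hammer flat on the bench and leave the paint tins where they are.

Things in the scene. Friction and masses are not known exactly. Their poses are not given: they have to be found in the camera images.
- hammer: Soft-faced hammer, 0.25 kg, lying flat. Head: cylinder, 28 mm diameter, 70 mm long along the hammer's y, a flat white face at each end (either may strike). Wooden handle along its -x axis to 207 mm, 20 mm wide, 18 mm high, 5 to 23 mm above the bench; last 34 mm 24 x 28 mm. Origin: under the head's centre, at bench height.
- hammer_head (a point): Centre of the hammer's head, 14 mm above the body's origin; the striking faces stand 35 mm to either side of it. Good grip: across the handle 40 mm behind this point, firmly (40 N or more if possible); further back the handle twists in the fingers under a tap.
- jig: Wooden wedge jig fixed on the bench. Its +y axis is the direction in which the wedge is driven, +x points away from the robot. Origin: on the bench; base 12 mm thick, x -88 to +56, y -60 to +60 mm, with a tongue under the wedge, x -96 to -40 mm, out to y -114 mm. From the robot's side: dark slanted fence (40 mm high), pale wedge, clamp bar, painted board, dark stop bar (see stop).
- stop (a point): Middle of the top of the dark stop bar as built, 36 mm above the bench (this point belongs to the jig, not to the bar). A firm rubber pad (25 N per mm) lines its face. The bar is screwed down anew for every job, up to 4 mm further out than built and not measured, so the wedge may become tight anywhere within a stretch of 24 mm: it must be found by feel.
- wedge: Loose pale waxed wooden wedge on the jig's base, 130 mm along its y axis (tip at +y, in the jig), 28 mm high, 12 mm thick (x) at the tip and 34 mm at the thick end. Origin: on the underside, mid-length, 12 mm inside its straight +x face. It must travel some 20 to 60 mm along the jig's +y; tight, its thick end still stands 35 mm or more out of the fence.
- wedge_butt (a point): Centre of the flat upright face at the wedge's thick end, the face to tap (34 mm wide, 12 to 40 mm above the bench, looking along the jig's -y). A hammer head centred 28 to 30 mm above the bench clears the tongue. Loose, the wedge slides at under 5 N; once the board bears on the stop, resistance rises by 2 to 4 N per mm of travel. Taps ending at a push of 10 to 15 N seat it; over 28 N spoils the job.
- clamp_bar: Sliding wooden bar in the jig between wedge and board, 14 x 100 mm and 24 mm high; it slides along the jig's x axis by up to 8 mm. Origin: centre of its underside.
- study: Small board with an orange and green wax painting, 65 x 85 x 11 mm (its edges are turned 0.21 rad clockwise against its own axes), loose on the jig's base between the clamp bar and the stop bar. Origin: centre of its underside. It is tight when the clamp bar presses it with more than 6 N; over 50 N crushes it.
- tin_green: Bystander: open tin with green paint runs, about 89 mm diameter, 75 mm high; origin under its centre.
- tin_oxide: Bystander: small pale open tin with red-brown paint inside, about 58 mm diameter, 45 mm high; origin under its centre.
- tin_plum: Bystander: small open tin with plum-red paint, 58 mm diameter, 50 mm high; origin under its centre.
Not all that is in view belongs to the job. Of the things that look like the wedge, the larger one is meant.

How it is judged:
By the outcome, as a careful person would: the job done as asked, in the order asked, and still so for the second after the job is handed in, with the robot touching nothing.
It also fails if it takes over 64 s, if anything falls off the work surface, if the arm or the gripper's body presses on something with over 40 N, if the wrist force passes 120 N, or if a joint passes its speed limit or range.

## Robot

A 6-joint arm with a two-finger parallel gripper is mounted at the origin on the work surface; the furniture and walls round the work are solid. World frame = base frame: x ahead of the robot, y to its left, z up, the work surface at z = 0. Lengths are in m, angles in rad, forces in N, time in s.
With the tool pointing down it reaches from about 0.25 to 0.775 m from the base axis. Payload 4 kg.
Tool frame: the origin (TCP) lies at the very end of the fingers, on their centre line; the grasp point (between the pads) lies 19 mm behind it; z points along the fingers, x is the direction in which the jaws open and shut, and the axes are right-handed (so a half turn about z gives the same grasp; the last joint's range is limited). The gripper opens to 94 mm and grips with 3 to 60 N. Pads are 16 mm wide; open, the fingers measure 119 mm over their backs; the gripper's body (75 mm by 177 mm) begins 78 mm behind the grasp point.
Start: joints at [-0.103, 0.087, 1.371, -0, 1.684, -0.103], TCP at [0.55, -0, 0.206] pointing down, gripper open.
Joint ranges: [-3.1, 3.1], [-0.76, 2.03], [0.27, 2.55], [-1.08, 4.22], [0.17, 2.65], [-2.57, 2.57]. Speed limits (rad/s): [2.79, 2.79, 3.14, 3.14, 3.14, 3.14].

## Interface

Orientations are given as a unit quaternion [x, y, z, w].
In Python, from bench import * gives the robot as it stands.
- The arm moves only by the tool servo_tool, never from a script. Its argument "commands" is a list of rows, each a list of 7 numbers: the shift along the tool's x, y, z in m, then the turn, a rotation vector about the tool's x, y, z in rad, then the finger opening in m, from 0 to 0.094. A call has 1 to 8 rows; each row shifts and turns the commanded pose from where the row before left it, along the tool's axes as they then stand; what a row does not reach is not made up. A row lasts 1/8 s, in which the tool goes at most 62.5 mm and 10.7 degrees, less where a joint would pass 70% of its speed; a pose out of reach is approached as far as the arm can. A call is refused whole if a number of a shift passes 0.0625 or a number of a turn 0.188, either way. A call with a gripper value outside its range is refused whole. The fingers move at their own pace and stop on an object; the grip force is fixed at half the most. Time passes only in rows, so rows that do not move let the fingers close. It gives the time, the measured TCP pose, the force and the opening at its end, in the units of the state.
- state(): the state, without advancing time (a new reading comes with each control period).
- snapshot(name): name is "scene" or "side" or "wrist"; returns (picture, depth): 420x560x3 uint8, blue, green, red; 420x560 float32, m along the optical axis (not along the pixel's ray), 0 where there is no reading.
- get_calibration(name): a dict with "intrinsics" (3x3 intrinsics, pixels), "rvec" (rotation vector, rad) and "tvec" (3), from world to camera coordinates, as OpenCV has them. Camera axes: x right, y down, z forward; pixel columns grow to the right and rows downward; lengths in m; the calibration is good to about 2 mm. A picture is of the moment at which its call begins: read the wrist's pose just before it. get_calibration takes no time and is no camera call; for the wrist camera it gives the pose at the moment of the call.
- hand_in(): hands the job in, once; it reports no verdict.
The state is a dict: "clock": time; "joint_pos": joint angles; "dq": joint speeds; "effort": joint torques, N m; "tool_pos": TCP position; "eef_rot": TCP orientation; "contact_force": force on the tool from outside, world axes, zero at the start; "moment": the same for the moment, N m; "gripper_width": finger opening in m.
Only numpy, scipy, OpenCV 4.12 (cv2) and the standard library are available. Lean on these libraries where they do the work, as an engineer would, in place of code of your own. Each camera call takes 0.05 s, during which the arm holds its last target.

## Working session

There is one attempt and no reset: what is moved stays moved. The work goes in short steps, Python scripts to look and compute and a tool call to move; the robot and the scene stay as the last step left them, time stands still between calls to the robot, and variables do not carry over. Pictures are saved under pics/ and viewed, and the job is handed in when it is done.

Besides the shell and the picture viewer there is one more tool, called after "Call:" as name(argument=value, ...), one argument or row to a line, values as JSON. servo_tool: Moves the arm, as the interface text tells. Its arguments: {"type":"object","properties":{"commands":{"type":"array","items":{"type":"array","items":{"type":"number"}}}},"required":["commands"]}

```bash
ls; mkdir -p pics
python3 - <<'E'
from bench import *
import cv2,numpy as np
print(state())
for n in ("scene","side","wrist"):
    c=get_calibration(n); p,d=snapshot(n)
    cv2.imwrite(f"pics/{n}0.png",p); np.savez(f"pics/{n}0.npz",p=p,d=d,K=c["intrinsics"],r=c["rvec"],t=c["tvec"])
    print(n,c)
E
```

```text
pics
{'clock': 0.0, 'joint_pos': array([-1.03109784e-01,  8.79339726e-02,  1.37223973e+00, -7.77564017e-06,
        1.68360523e+00, -1.03099254e-01]), 'dq': array([-1.20457988e-03,  1.34616777e-03,  1.29158810e-04, -1.34171612e-03,
       -4.19518935e-04,  3.10079449e-07]), 'effort': array([ 1.28542815e-03, -3.40182602e+01, -3.02423716e+01,  7.18220207e-02,
        3.29729996e-02, -1.13141955e-04]), 'tool_pos': array([5.49449633e-01, 4.42264203e-05, 2.04323048e-01]), 'eef_rot': array([ 9.99999402e-01, -5.69851067e-06, -1.08773506e-03, -1.08665291e-04]), 'contact_force': array([-0.08208403,  0.00343151, -0.64906349]), 'moment': array([-0.0004698 ,  0.03721754,  0.04035395]), 'gripper_width': 0.09395804411646357}
scene {'intrinsics': array([[500.37360058,   0.        , 275.94000205],
       [  0.        , 500.37360058, 210.5181359 ],
       [  0.        ,   0.        ,   1.        ]]), 'rvec': array([ 2.02109598, -0.49205532,  0.3133524 ]), 'tvec': array([-0.4527223 ,  0.1080477 ,  1.15752409])}
side {'intrinsics': array([[388.14102509,   0.        , 284.93735614],
       [  0.        , 388.14102509, 214.87553523],
       [  0.        ,   0.        ,   1.        ]]), 'rvec': array([ 0.00987422,  2.810441  , -1.39370584]), 'tvec': array([0.46252552, 0.11916158, 0.93426879])}
wrist {'intrinsics': array([[310.13168239,   0.        , 279.28948465],
       [  0.        , 310.13168239, 210.54999562],
       [  0.        ,   0.        ,   1.        ]]), 'rvec': array([-2.84776607e+00,  1.66749631e-03,  1.64568505e-03]), 'tvec': array([-0.54951481, -0.02924017,  0.39275726])}
```

View pics/scene0.png

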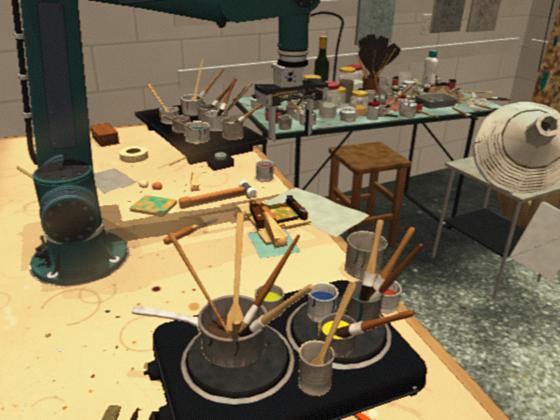

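View pics/side0.png

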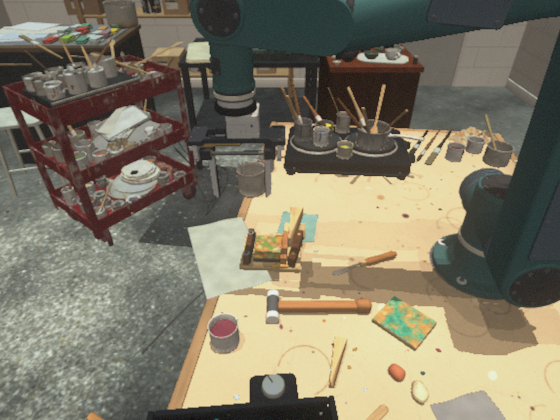

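View pics/wrist0.png

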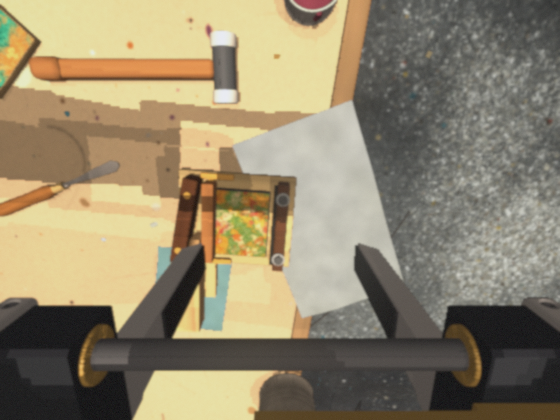

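```bash
cat > h.py <<'E'
import numpy as np,cv2
def load(f):
    z=np.load(f); R=cv2.Rodrigues(z['r'])[0]; return z['p'],z['d'],z['K'],R,z['t'].ravel()
def cloud(f):
    p,d,K,R,t=load(f); v,u=np.mgrid[:420,:560]
    c=np.stack([(u-K[0,2])/K[0,0]*d,(v-K[1,2])/K[1,1]*d,d],-1)
    W=(c-t)@R; W[d==0]=np.nan
    return p,W
def plane(f,uv,z):
    p,d,K,R,t=load(f); uv=np.atleast_2d(uv).astype(float)
    r=np.c_[(uv-K[[0,1],[2,2]])/K[0,0],np.ones(len(uv))]@R; o=-R.T@t
    return o+r*((z-o[2])/r[:,2])[:,None]
E
python3 - <<'E'
from h import *
np.set_printoptions(precision=4,suppress=True)
p,W=cloud("pics/wrist0.npz")
for n,(u,v) in dict(bench=(100,100),headc=(225,67),htop=(223,40),hbot=(226,94),handle=(190,69),handle2=(100,69),end=(45,68),fence=(187,205),fenceb=(180,250),wedge=(208,285),wedge2=(200,310),bar=(207,215),board=(240,220),stop=(281,230),st1=(283,200),st2=(277,261),plum=(312,12),green=(287,390),base=(190,178)).items():
    print(n,W[v,u], p[v,u])
c=cv2.resize(p[150:345,130:330],None,fx=3,fy=3,interpolation=cv2.INTER_CUBIC); cv2.imwrite("pics/crop0.png",c)
p,W=cloud("pics/side0.npz")
c=cv2.resize(p[160:360,190:400],None,fx=3,fy=3,interpolation=cv2.INTER_CUBIC); cv2.imwrite("pics/crop0s.png",c)
for n,(u,v) in dict(gtin=(252,165),gtin2=(252,185)).items(): print(n,W[v,u])
p,W=cloud("pics/scene0.npz")
for n,(u,v) in dict(tin1=(366,262),plum=(265,172)).items(): print(n,W[v,u])
c=cv2.resize(p[170:280,200:400],None,fx=4,fy=4,interpolation=cv2.INTER_CUBIC); cv2.imwrite("pics/crop0c.png",c)
E
```

```text
bench [ 0.3399  0.104  -0.0007] [160 217 232]
headc [0.4924 0.1354 0.0263] [108 115 118]
htop [0.4918 0.1608 0.0272] [241 235 233]
hbot [0.4923 0.1085 0.0279] [241 235 233]
handle [0.4542 0.134  0.0224] [ 85 150 228]
handle2 [0.3586 0.134  0.0239] [ 80 140 219]
end [0.3031 0.1344 0.0281] [ 79 139 220]
fence [ 0.4432 -0.0122  0.0399] [33 44 68]
fenceb [0.491  0.0097 0.2152] [ 83 135 173]
wedge [ 0.4528 -0.133   0.0111] [144 220 233]
wedge2 [ 0.4464 -0.155   0.036 ] [ 58  90 115]
bar [ 0.4643 -0.0257  0.0357] [ 72 131 206]
board [ 0.5014 -0.0359  0.024 ] [ 83 187 191]
stop [ 0.5515 -0.0447  0.0355] [ 56  82 131]
st1 [ 0.5538 -0.0057  0.0425] [65 70 72]
st2 [ 0.5467 -0.0824  0.0417] [103 114 122]
plum [0.5807 0.1797 0.0491] [128 143 148]
green [ 0.5602 -0.2907  0.0321] [63 74 83]
base [0.4484 0.0187 0.0371] [25 33 55]
gtin [ 0.5608 -0.3727  0.061 ]
gtin2 [ 0.5568 -0.2904  0.0413]
tin1 [ 0.536  -0.3673  0.0464]
plum [0.5713 0.1843 0.0303]
```

View pics/crop0.png

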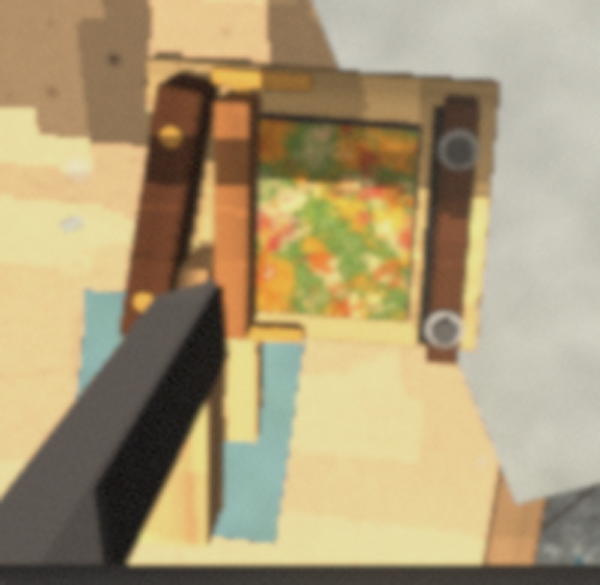

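View pics/crop0s.png

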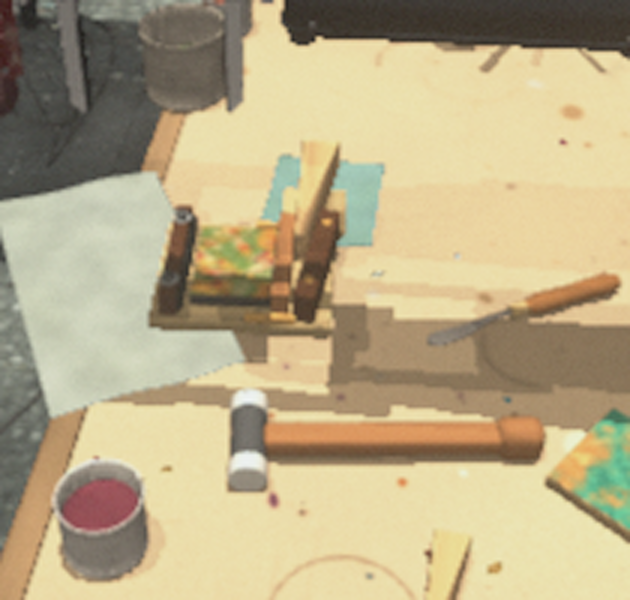

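View pics/crop0c.png

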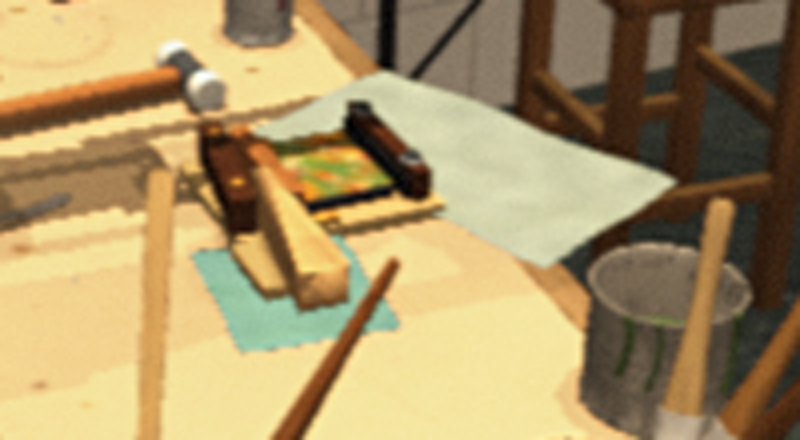

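Run:
```python
from h import *
np.set_printoptions(precision=4,suppress=True)
p,W=cloud("pics/scene0.npz")
# wedge butt: crop coords (x/4+200,y/4+170)
for (u,v) in [(276,240),(281,241),(285,240),(278,243),(284,242),(276,236),(272,232),(268,222)]:
    print(u,v,W[v,u],p[v,u])
m=(W[...,0]>.4)&(W[...,0]<.52)&(W[...,1]<-.14)&(W[...,1]>-.2)&(W[...,2]>.015)
print(W[m][:60]); 
# obstacles
for n in("scene","side"):
    _,X=cloud(f"pics/{n}0.npz"); Q=X.reshape(-1,3); Q=Q[(Q[:,0]>.25)&(Q[:,0]<.62)&(Q[:,1]>-.45)&(Q[:,1]<-.19)&(Q[:,2]>.03)&(Q[:,2]<.25)]
    for y in np.arange(-.45,-.19,.02):
        s=Q[(Q[:,1]>=y)&(Q[:,1]<y+.02)]
        if len(s): print(n,round(y,2),len(s),s.min(0),s.max(0))
p,W=cloud("pics/wrist0.npz")
z=W[...,2]; m=(z>.012)&(W[...,1]>.08)&(W[...,1]<.19)&(W[...,0]>.29)&(W[...,0]<.53)
Q=W[m]; 
for a,b in [(.30,.32),(.34,.36),(.38,.40),(.42,.44),(.45,.46)]:
    s=Q[(Q[:,0]>a)&(Q[:,0]<b)]; print(a,np.median(s,0),np.percentile(s[:,1],[2,98]))
s=Q[Q[:,0]>.478]; print('head',s.min(0),s.max(0),np.percentile(s,[2,98],axis=0))
a=s[s[:,1]>.15].mean(0);b=s[s[:,1]<.12].mean(0);print(a,b)
```

```text
276 240 [ 0.4147 -0.1835  0.0338] [ 50  92 134]
281 241 [ 0.4268 -0.1861  0.0291] [ 76 143 201]
285 240 [ 0.4379 -0.1854  0.0284] [ 71 138 198]
278 243 [ 0.4209 -0.1823  0.0231] [ 56 103 145]
284 242 [ 0.4348 -0.1864  0.0243] [ 59 113 165]
276 236 [ 0.4173 -0.1784  0.0412] [126 222 249]
272 232 [ 0.418  -0.1567  0.0404] [ 68 125 173]
268 222 [ 0.4311 -0.1102  0.0408] [ 68 126 176]
[[ 0.4458 -0.1401  0.0383]
 [ 0.432  -0.1404  0.0392]
 [ 0.433  -0.1435  0.0406]
 [ 0.4345 -0.1459  0.0414]
 [ 0.4379 -0.1448  0.04  ]
 [ 0.4405 -0.145   0.0394]
 [ 0.4435 -0.1446  0.0384]
 [ 0.4438 -0.149   0.0406]
 [ 0.4226 -0.1428  0.0401]
 [ 0.4256 -0.1422  0.039 ]
 [ 0.4265 -0.1456  0.0406]
 [ 0.4298 -0.1444  0.0391]
 [ 0.4312 -0.1469  0.0401]
 [ 0.4333 -0.1482  0.0402]
 [ 0.4355 -0.1493  0.0402]
 [ 0.4378 -0.15    0.0399]
 [ 0.4412 -0.1488  0.0384]
 [ 0.4419 -0.1526  0.0403]
 [ 0.4439 -0.1538  0.0404]
 [ 0.4197 -0.1431  0.0383]
 [ 0.4209 -0.1459  0.0394]
 [ 0.4247 -0.144   0.0374]
 [ 0.4267 -0.1453  0.0376]
 [ 0.4279 -0.1482  0.0388]
 [ 0.4284 -0.1523  0.0408]
 [ 0.4308 -0.1529  0.0406]
 [ 0.4319 -0.1
[... 1779 characters left out ...]
59]
side -0.37 173 [ 0.5259 -0.37    0.0306] [ 0.6013 -0.351   0.0778]
side -0.35 24 [ 0.5255 -0.3493  0.0516] [ 0.6081 -0.3308  0.0761]
side -0.33 41 [ 0.5243 -0.325   0.0307] [ 0.605  -0.31    0.0774]
side -0.31 297 [ 0.5256 -0.3098  0.03  ] [ 0.5994 -0.29    0.0772]
side -0.29 26 [ 0.5499 -0.29    0.0322] [ 0.5751 -0.2875  0.077 ]
0.3 [0.3105 0.1349 0.0252] [0.1243 0.1469]
0.34 [0.3499 0.1352 0.0224] [0.1257 0.1456]
0.38 [0.39   0.135  0.0224] [0.1256 0.1442]
0.42 [0.4301 0.1343 0.0225] [0.1255 0.1441]
0.45 [0.4549 0.1342 0.0224] [0.1252 0.1441]
head [0.478  0.0999 0.012 ] [0.5037 0.1696 0.0297] [[0.4786 0.1015 0.015 ]
 [0.5026 0.1682 0.0283]]
[0.4916 0.1599 0.0245] [0.4916 0.1098 0.0245]
```

Call:
servo_tool(
  commands=[
    [0,0,0,0,0,0.175,0.094],
    [0,0,0,0,0,0.175,0.094],
    [0,0,0,0,0,0.175,0.094],
    [0,0,0,0,0,0.175,0.094],
    [0,0,0.01,0,0,0.175,0.094],
    [0,0,0.01,0,0,0.175,0.094],
    [0,0,0.01,0,0,0.175,0.09],
    [0,0,0.01,0,0,0.175,0.08],
  ],
)

```text
clock: 1.15
tool_pos: [0.5497, 0.0, 0.1647]
eef_rot: [0.763, -0.646, -0.0, 0.0]
contact_force: [0.7, -0.2, 0.6]
gripper_width: 0.0832
```

Call:
servo_tool(
  commands=[
    [0,0,0,0,0,0.168,0.07],
    [-0.045,0.0325,0,0,0,0,0.07],
    [-0.045,0.0325,0,0,0,0,0.07],
    [-0.045,0.033,0.02,0,0,0,0.07],
    [0,0,0.04,0,0,0,0.07],
    [0,0,0,0,0,0,0.07],
  ],
)

```text
clock: 1.9
tool_pos: [0.4485, 0.1347, 0.1022]
eef_rot: [0.709, -0.706, -0.002, 0.003]
contact_force: [0.1, -0.7, 0.3]
gripper_width: 0.07
```

Call:
servo_tool(
  commands=[
    [0,-0.003,0.04,0,0,0,0.06],
    [0,0,0.035,0,0,0,0.06],
    [0,0,0.015,0,0,0,0.06],
    [0,0,0,0,0,0,0.06],
  ],
)

```text
clock: 2.4
tool_pos: [0.4549, 0.1343, 0.0156]
eef_rot: [0.708, -0.706, -0.0, 0.0]
contact_force: [-0.2, 0.9, -0.3]
gripper_width: 0.0605
```

```bash
cat > snap.py <<'E'
import sys
from bench import *
import cv2,numpy as np
tag=sys.argv[1]
print(state()["tool_pos"],state()["eef_rot"],state()["gripper_width"])
for n in sys.argv[2:]:
    c=get_calibration(n); p,d=snapshot(n)
    cv2.imwrite(f"pics/{n}{tag}.png",p); np.savez(f"pics/{n}{tag}.npz",p=p,d=d,K=c["intrinsics"],r=c["rvec"],t=c["tvec"])
E
python3 snap.py 1 wrist
```

```text
[0.45487947 0.13433318 0.01556852] [ 7.07802282e-01 -7.06410473e-01 -2.19597688e-04  3.54224241e-04] 0.060546983538465965
```

View pics/wrist1.png

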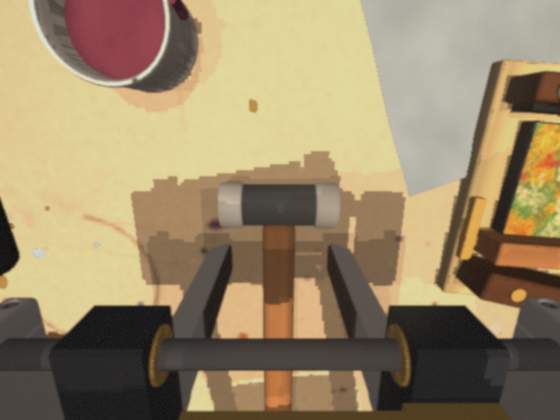

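Call:
servo_tool(
  commands=[
    [0,0.003,0.006,0,0,0,0.06],
    [0,0,0.006,0,0,0,0.05],
    [0,0,0,0,0,0,0.0],
    [0,0,0,0,0,0,0.0],
    [0,0,0,0,0,0,0.0],
    [0,0,0,0,0,0,0.0],
  ],
)

```text
clock: 3.2
tool_pos: [0.4518, 0.1348, 0.0037]
eef_rot: [0.708, -0.706, 0.0, -0.0]
contact_force: [-0.9, 0.1, 0.5]
gripper_width: 0.0196
```

Call:
servo_tool(
  commands=[
    [0,0,-0.02,0,0,0,0],
    [0,0,-0.04,0,0,0,0],
    [0,0,-0.04,0,0,0,0],
    [0.03,0.005,0,0,0,0,0],
    [0.045,0.01,0,0,0,0,0],
    [0.045,0.01,0,0,0,0,0],
    [0.045,0.01,0,0,0,0,0],
    [0.045,0.01,0,0,0,0,0],
  ],
)

```text
clock: 4.2
tool_pos: [0.4063, -0.0766, 0.103]
eef_rot: [0.708, -0.706, -0.0, 0.0]
contact_force: [1.0, 0.1, -1.8]
gripper_width: 0.0202
```

Call:
servo_tool(
  commands=[
    [0.045,0.01,0,0,0,0,0],
    [0.045,0.01,0,0,0,0,0],
    [0.045,0,0,0,0,0,0],
    [0.03,0,0,0,0,0.045,0],
    [0,0,0,0,0,0.045,0],
    [0,0,0,0,0,0,0],
  ],
)

```text
clock: 4.95
tool_pos: [0.3872, -0.2405, 0.1027]
eef_rot: [-0.675, 0.737, 0.001, -0.0]
contact_force: [-0.4, 0.3, -1.4]
gripper_width: 0.0198
```

```bash
python3 snap.py 2 wrist scene side
```

```text
[ 0.38716262 -0.24046579  0.10274794] [-6.75494454e-01  7.37364594e-01  8.33421815e-04 -5.11518068e-05] 0.019785154161481994
```

View pics/wrist2.png

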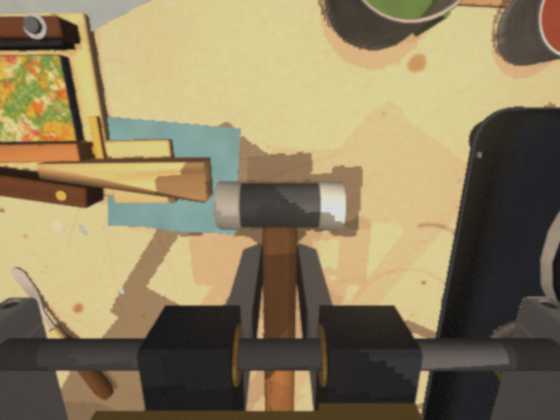

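View pics/scene2.png

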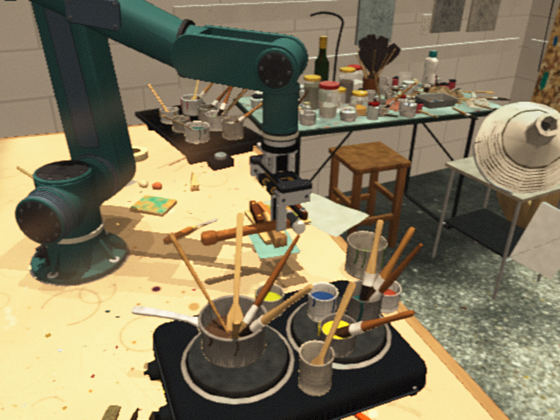

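Run:
```python
from h import *
np.set_printoptions(precision=4,suppress=True)
p,W=cloud("pics/wrist2.npz")
c=cv2.resize(p[100:240,0:360],None,fx=2.2,fy=2.2,interpolation=cv2.INTER_CUBIC); cv2.imwrite("pics/crop2.png",c)
z=W[...,2]
m=(abs(z-.04)<.0045)&(W[...,1]<-.115)&(W[...,1]>-.2)&(W[...,0]<.48)
m&=(p[...,2].astype(int)>120)
Q=W[m]; print(len(Q))
for y in np.arange(-.19,-.11,.01):
    s=Q[(Q[:,1]>=y)&(Q[:,1]<y+.01)]
    if len(s): print(round(y+.005,3),len(s),np.percentile(s[:,0],[1,99]),np.median(s[:,2]))
print('ymin',np.percentile(Q[:,1],[0.3,1,2]))
# butt
u=[(203,175),(208,165),(206,185)]
print([W[b,a] for a,b in u])
# hammer
m=(z>.08)&(z<.15)&(W[...,0]>.41)&(W[...,0]<.46)&(W[...,1]<-.16)&(W[...,1]>-.32)
Q=W[m];print('head',len(Q),np.percentile(Q,[1,99],axis=0))
top=(Q[:,2]>np.percentile(Q[:,2],99)-.004);T=Q[top];print(T.mean(0),np.polyfit(T[:,1],T[:,0],1),np.polyfit(T[:,1],T[:,2],1),T.min(0),T.max(0))
# stop bar/jig edges
for a,b in [(100,15),(34,27),(96,150)]: print(W[b,a])
```

```text
3005
-0.185 261 [0.412  0.4439] 0.03994000518642146
-0.175 499 [0.4135 0.4447] 0.04002340358545437
-0.165 464 [0.4166 0.446 ] 0.04000211415882835
-0.155 435 [0.4194 0.4467] 0.03998024495085746
-0.145 410 [0.4205 0.4473] 0.0400476214244247
-0.135 394 [0.4223 0.4482] 0.03998906359650291
-0.125 372 [0.4249 0.449 ] 0.03994989128409271
-0.115 170 [0.4271 0.4495] 0.03994102770306099
ymin [-0.1849 -0.1845 -0.1838]
[array([ 0.4336, -0.184 ,  0.0406]), array([ 0.4389, -0.1852,  0.0243]), array([ 0.4245, -0.1839,  0.036 ])]
head 6190 [[ 0.4109 -0.2776  0.1124]
 [ 0.4398 -0.2101  0.1275]]
[ 0.4249 -0.2436  0.1253] [0.0888 0.4465] [0.0009 0.1255] [ 0.4119 -0.2785  0.1235] [ 0.4371 -0.2084  0.1284]
[ 0.5602 -0.1148  0.0058]
[ 0.546  -0.0842  0.0404]
[ 0.4589 -0.0911  0.0166]
```

View pics/crop2.png

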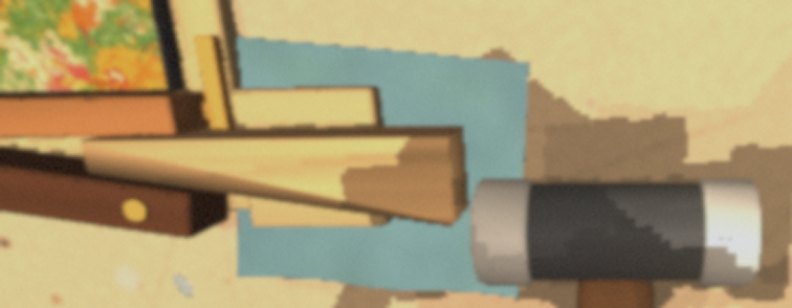

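Call:
servo_tool(
  commands=[
    [0,0.003,0.03,0,0,0,0],
    [0,0,0.034,0,0,0,0],
    [0,0,0.02,0,0,0,0],
    [0,0,0,0,0,0,0],
    [0,0,0,0,0,0,0],
  ],
)

```text
clock: 5.72
tool_pos: [0.3855, -0.2404, 0.0205]
eef_rot: [-0.676, 0.737, -0.001, 0.0]
contact_force: [-0.2, 0.5, -1.7]
gripper_width: 0.0198
```

```bash
python3 -c "
from bench import *
s=state();print(s['tool_pos'],s['contact_force'],s['moment'])"; python3 snap.py 3 wrist
```

```text
[ 0.38545691 -0.24043993  0.02053954] [-0.15710723  0.50195546 -1.71398168] [ 0.12909652  0.06395075 -0.03089002]
[ 0.38545691 -0.24043993  0.02053954] [-6.75892132e-01  7.36999958e-01 -9.25053158e-04  1.79830237e-04] 0.01980374734179546
```

View pics/wrist3.png

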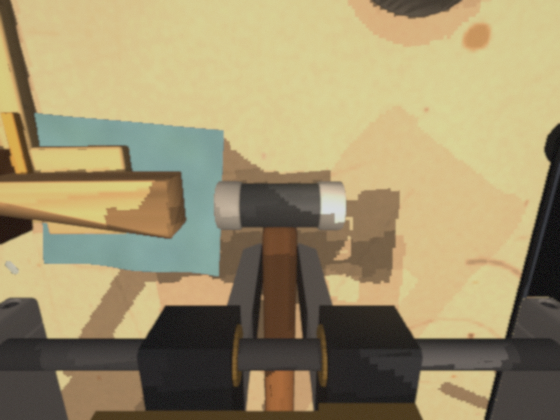

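Call:
servo_tool(
  commands=[
    [-0.008,0,0.0015,0,0,0,0],
    [-0.01,0,0,0,0,0,0],
    [-0.006,0,0,0,0,0,0],
    [-0.004,0,0,0,0,0,0],
    [0,0,0,0,0,0,0],
  ],
)

```text
clock: 6.4
tool_pos: [0.3872, -0.212, 0.018]
eef_rot: [-0.676, 0.737, -0.0, 0.0]
contact_force: [1.1, -0.1, -1.9]
gripper_width: 0.0196
```

```bash
python3 -c "
from bench import *
s=state();print(s['tool_pos'],s['contact_force'],s['moment'])"; python3 snap.py 4 wrist
```

```text
[ 0.38718381 -0.21198833  0.01801076] [ 1.10957913 -0.12347323 -1.88422567] [ 0.08410366  0.13641938 -0.00858525]
[ 0.38718381 -0.21198833  0.01801076] [-6.75834639e-01  7.37053280e-01 -5.56621982e-05  8.96757487e-06] 0.019621253504648568
```

View pics/wrist4.png

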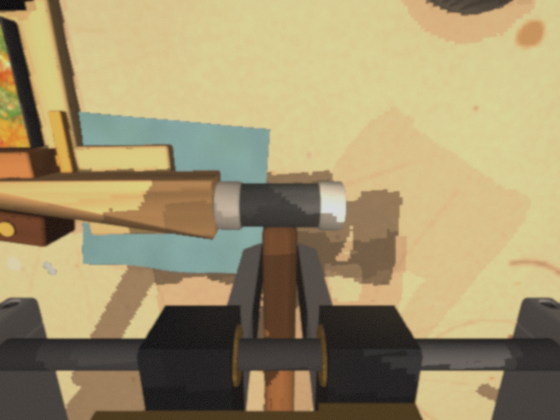

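Call:
servo_tool(
  commands=[
    [0.012,0,0,0,0,0,0],
    [-0.008,0,0,0,0,0,0],
    [-0.008,0,0,0,0,0,0],
    [-0.003,0,0,0,0,0,0],
    [0,0,0,0,0,0,0],
  ],
)

```text
clock: 7.08
tool_pos: [0.3878, -0.2048, 0.018]
eef_rot: [-0.676, 0.737, 0.0, 0.0]
contact_force: [0.5, 0.3, -0.8]
gripper_width: 0.0194
```

Call:
servo_tool(
  commands=[
    [0.012,0,0,0,0,0,0],
    [-0.008,0,0,0,0,0,0],
    [-0.006,0,0,0,0,0,0],
    [-0.003,0,0,0,0,0,0],
    [0,0,0,0,0,0,0],
  ],
)

```text
clock: 7.7
tool_pos: [0.3883, -0.2, 0.0181]
eef_rot: [-0.676, 0.737, -0.0, 0.0]
contact_force: [-0.1, 0.4, -1.9]
gripper_width: 0.0201
```

Call:
servo_tool(
  commands=[
    [0.012,0,0,0,0,0,0],
    [-0.008,0,0,0,0,0,0],
    [-0.006,0,0,0,0,0,0],
    [-0.003,0,0,0,0,0,0],
    [0,0,0,0,0,0,0],
  ],
)

```text
clock: 8.32
tool_pos: [0.3887, -0.195, 0.0181]
eef_rot: [-0.676, 0.737, -0.0, 0.0]
contact_force: [0.2, -0.2, -2.4]
gripper_width: 0.0198
```

```bash
python3 snap.py 5 wrist
```

```text
[ 0.38873292 -0.1950114   0.01809047] [-6.75861489e-01  7.37028651e-01 -7.28971391e-05  9.93966762e-05] 0.019781448155090132
```

View pics/wrist5.png

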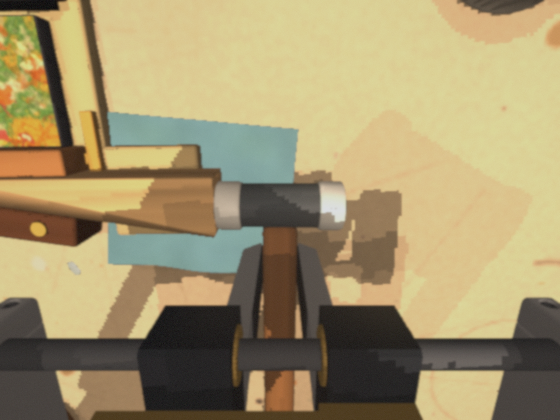

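Call:
servo_tool(
  commands=[
    [0.012,0,0,0,0,0,0],
    [-0.008,0,0,0,0,0,0],
    [-0.005,0,0,0,0,0,0],
    [-0.003,0,0,0,0,0,0],
    [0,0,0,0,0,0,0],
  ],
)

```text
clock: 9.0
tool_pos: [0.3891, -0.191, 0.0181]
eef_rot: [-0.676, 0.737, -0.0, 0.0]
contact_force: [-0.0, -0.4, -2.2]
gripper_width: 0.0195
```

Call:
servo_tool(
  commands=[
    [0.012,0,0,0,0,0,0],
    [-0.008,0,0,0,0,0,0],
    [-0.005,0,0,0,0,0,0],
    [-0.003,0,0,0,0,0,0],
    [0,0,0,0,0,0,0],
  ],
)

```text
clock: 9.62
tool_pos: [0.3895, -0.1871, 0.0181]
eef_rot: [-0.676, 0.737, -0.0, 0.0]
contact_force: [0.3, -1.0, -1.9]
gripper_width: 0.0201
```

Call:
servo_tool(
  commands=[
    [0.012,0,0,0,0,0,0],
    [-0.008,0,0,0,0,0,0],
    [-0.005,0,0,0,0,0,0],
    [-0.003,0,0,0,0,0,0],
    [0,0,0,0,0,0,0],
  ],
)

```text
clock: 10.25
tool_pos: [0.3898, -0.1831, 0.018]
eef_rot: [-0.676, 0.737, -0.0, 0.0]
contact_force: [-0.3, -0.8, -2.4]
gripper_width: 0.0198
```

Call:
servo_tool(
  commands=[
    [0.012,0,0,0,0,0,0],
    [-0.008,0,0,0,0,0,0],
    [-0.004,0,0,0,0,0,0],
    [-0.003,0,0,0,0,0,0],
    [0,0,0,0,0,0,0],
  ],
)

```text
clock: 10.88
tool_pos: [0.39, -0.1801, 0.018]
eef_rot: [-0.676, 0.737, -0.0, 0.0]
contact_force: [0.5, -0.4, -1.1]
gripper_width: 0.0197
```

Call:
servo_tool(
  commands=[
    [0.012,0,0,0,0,0,0],
    [-0.008,0,0,0,0,0,0],
    [-0.004,0,0,0,0,0,0],
    [-0.003,0,0,0,0,0,0],
    [0,0,0,0,0,0,0],
  ],
)

```text
clock: 11.5
tool_pos: [0.3903, -0.1771, 0.0181]
eef_rot: [-0.676, 0.737, -0.0, 0.0]
contact_force: [0.5, -1.3, -1.8]
gripper_width: 0.0197
```

Call:
servo_tool(
  commands=[
    [0.012,0,0,0,0,0,0],
    [-0.008,0,0,0,0,0,0],
    [-0.004,0,0,0,0,0,0],
    [-0.003,0,0,0,0,0,0],
    [0,0,0,0,0,0,0],
  ],
)

```text
clock: 12.12
tool_pos: [0.3905, -0.1742, 0.018]
eef_rot: [-0.676, 0.737, -0.0, 0.0]
contact_force: [-0.2, -0.8, -2.7]
gripper_width: 0.0198
```

```bash
python3 snap.py 6 wrist
```

```text
[ 0.39054019 -0.17415213  0.01803814] [-6.75810009e-01  7.37075857e-01 -7.87904659e-05  8.06358720e-05] 0.019764723878067228
```

View pics/wrist6.png

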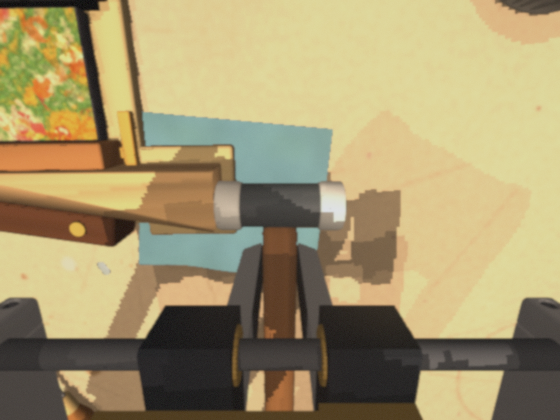

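Call:
servo_tool(
  commands=[
    [0.012,0,0,0,0,0,0],
    [-0.008,0,0,0,0,0,0],
    [-0.004,0,0,0,0,0,0],
    [-0.003,0,0,0,0,0,0],
    [0,0,0,0,0,0,0],
  ],
)

```text
clock: 12.8
tool_pos: [0.3909, -0.1714, 0.0181]
eef_rot: [-0.676, 0.737, -0.0, -0.0]
contact_force: [0.9, -1.6, -2.1]
gripper_width: 0.0198
```

Call:
servo_tool(
  commands=[
    [0.012,0,0,0,0,0,0],
    [-0.008,0,0,0,0,0,0],
    [-0.004,0,0,0,0,0,0],
    [-0.003,0,0,0,0,0,0],
    [0,0,0,0,0,0,0],
  ],
)

```text
clock: 13.42
tool_pos: [0.3908, -0.1698, 0.0182]
eef_rot: [-0.676, 0.737, -0.001, -0.001]
contact_force: [-1.3, -5.4, -2.2]
gripper_width: 0.0195
```

Call:
servo_tool(
  commands=[
    [0.012,0,0,0,0,0,0],
    [-0.008,0,0,0,0,0,0],
    [-0.004,0,0,0,0,0,0],
    [-0.0015,0,0,0,0,0,0],
    [0,0,0,0,0,0,0],
  ],
)

```text
clock: 14.05
tool_pos: [0.3908, -0.1691, 0.0183]
eef_rot: [-0.676, 0.737, -0.002, -0.002]
contact_force: [-1.9, -6.8, -2.6]
gripper_width: 0.0198
```

Call:
servo_tool(
  commands=[
    [0.012,0,0,0,0,0,0],
    [-0.008,0,0,0,0,0,0],
    [-0.004,0,0,0,0,0,0],
    [-0.0015,0,0,0,0,0,0],
    [0,0,0,0,0,0,0],
  ],
)

```text
clock: 14.68
tool_pos: [0.3909, -0.1683, 0.0184]
eef_rot: [-0.676, 0.737, -0.002, -0.003]
contact_force: [-2.3, -10.0, -3.1]
gripper_width: 0.0198
```

```bash
python3 snap.py 7 wrist
```

```text
[ 0.390891   -0.16833447  0.01844605] [-0.67562147  0.73723948 -0.00246    -0.00274441] 0.019813178280339825
```

View pics/wrist7.png

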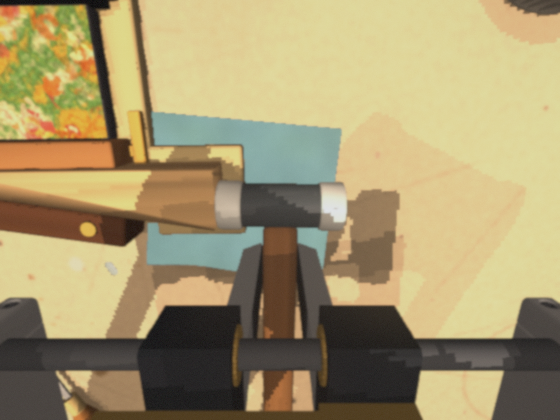

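Call:
servo_tool(
  commands=[
    [0.012,0,0,0,0,0,0],
    [-0.008,0,0,0,0,0,0],
    [-0.004,0,0,0,0,0,0],
    [-0.0015,0,0,0,0,0,0],
    [0,0,0,0,0,0,0],
  ],
)

```text
clock: 15.35
tool_pos: [0.391, -0.1675, 0.0186]
eef_rot: [-0.676, 0.737, -0.003, -0.003]
contact_force: [-2.9, -11.9, -2.3]
gripper_width: 0.0198
```

Call:
servo_tool(
  commands=[
    [0.012,0,0,0,0,0,0],
    [-0.008,0,0,0,0,0,0],
    [-0.004,0,0,0,0,0,0],
    [-0.0008,0,0,0,0,0,0],
    [0,0,0,0,0,0,0],
  ],
)

```text
clock: 15.98
tool_pos: [0.391, -0.1669, 0.0185]
eef_rot: [-0.676, 0.737, -0.003, -0.004]
contact_force: [-2.1, -12.6, -3.6]
gripper_width: 0.0199
```

Call:
servo_tool(
  commands=[
    [0.012,0,0,0,0,0,0],
    [-0.008,0,0,0,0,0,0],
    [-0.004,0,0,0,0,0,0],
    [-0.0005,0,0,0,0,0,0],
    [0,0,0,0,0,0,0],
  ],
)

```text
clock: 16.6
tool_pos: [0.3909, -0.1665, 0.0185]
eef_rot: [-0.675, 0.737, -0.003, -0.004]
contact_force: [-2.7, -13.1, -3.9]
gripper_width: 0.0196
```

Call:
servo_tool(
  commands=[
    [0.012,0,0,0,0,0,0],
    [-0.008,0,0,0,0,0,0],
    [-0.004,0,0,0,0,0,0],
    [0,0,0,0,0,0,0],
    [0,0,0,0,0,0,0],
  ],
)

```text
clock: 17.23
tool_pos: [0.391, -0.1662, 0.0184]
eef_rot: [-0.675, 0.737, -0.003, -0.004]
contact_force: [-2.1, -13.0, -3.2]
gripper_width: 0.0197
```

Call:
servo_tool(
  commands=[
    [0.015,0,0,0,0,0,0],
    [0.02,0,0,0,0,0,0],
    [0,0,0,0,0,0,0],
  ],
)

```text
clock: 17.6
tool_pos: [0.3885, -0.1973, 0.0178]
eef_rot: [-0.675, 0.738, 0.001, 0.001]
contact_force: [0.2, -0.2, -1.5]
gripper_width: 0.0197
```

```bash
python3 snap.py 8 wrist scene
python3 - <<'E'
from h import *
p=cv2.imread("pics/scene8.png");cv2.imwrite("pics/crop8.png",cv2.resize(p[170:280,200:400],None,fx=4,fy=4))
E
```

```text
[ 0.38850067 -0.19729774  0.01780125] [-6.75112415e-01  7.37714384e-01  5.80739811e-04  6.13914756e-04] 0.019670931901527477
```

View pics/wrist8.png

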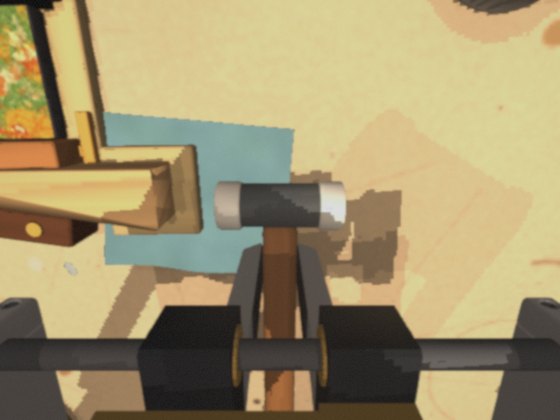

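View pics/crop8.png

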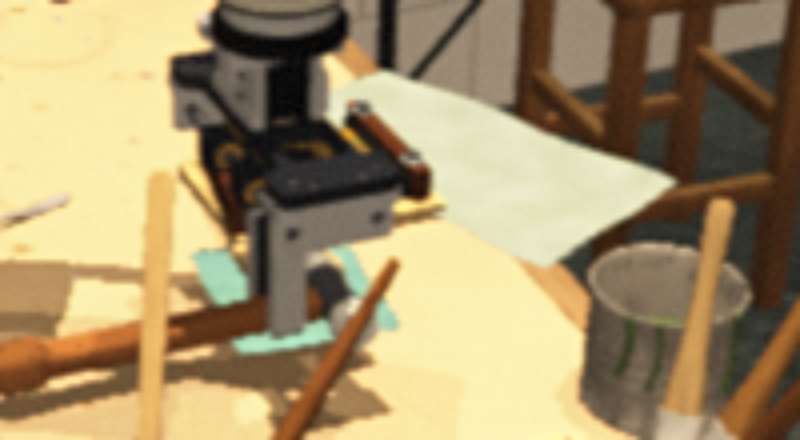

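Run:
```python
from h import *
np.set_printoptions(precision=4,suppress=True)
for k in (2,3,8):
    p,W=cloud(f"pics/wrist{k}.npz"); z=W[...,2]
    m=(abs(z-.04)<.003)&(W[...,0]>.405)&(W[...,0]<.45)&(W[...,1]<-.1)&(W[...,1]>-.2)&(p[...,2]>90)
    Q=W[m]; print(k,len(Q),np.percentile(Q[:,1],[.5,1,2]),np.percentile(Q[:,0],[1,99]))
```

```text
2 3624 [-0.1846 -0.184  -0.1834] [0.4141 0.449 ]
3 7809 [-0.1847 -0.1842 -0.1836] [0.4141 0.449 ]
8 4331 [-0.1983 -0.1969 -0.1931] [0.4085 0.4497]
```

Call:
servo_tool(
  commands=[
    [0.03,0,0,0,0,0,0],
    [0.035,0,0,0,0,0,0],
    [0.013,0,0,0,0,0,0],
    [0,0,0.007,0,0,0,0],
    [0,0,0.005,0,0,0,0],
    [0,0,0,0,0,0,0],
  ],
)

```text
clock: 18.45
tool_pos: [0.3811, -0.2736, 0.0049]
eef_rot: [-0.676, 0.737, 0.001, 0.0]
contact_force: [-0.6, 0.5, -2.7]
gripper_width: 0.0196
```

```bash
python3 snap.py 9 wrist
python3 - <<'E'
from h import *
np.set_printoptions(precision=4,suppress=True)
for k in (8,9):
    p,W=cloud(f"pics/wrist{k}.npz"); z=W[...,2]
    m=(abs(z-.04)<.003)&(W[...,0]>.405)&(W[...,0]<.45)&(W[...,1]<-.1)&(W[...,1]>-.16)&(p[...,2]>90)
    Q=W[m]; print(k,len(Q),np.percentile(Q[:,1],[.5,1,2]),np.percentile(Q[:,0],[1,99]))
E
```

```text
[ 0.38114566 -0.27364129  0.00494096] [-6.76025952e-01  7.36876767e-01  1.23579420e-03  1.19995473e-04] 0.0196431035046135
8 3287 [-0.1363 -0.1361 -0.1359] [0.4227 0.4498]
9 1 [-0.1349 -0.1349 -0.1349] [0.4225 0.4225]
```

View pics/wrist9.png

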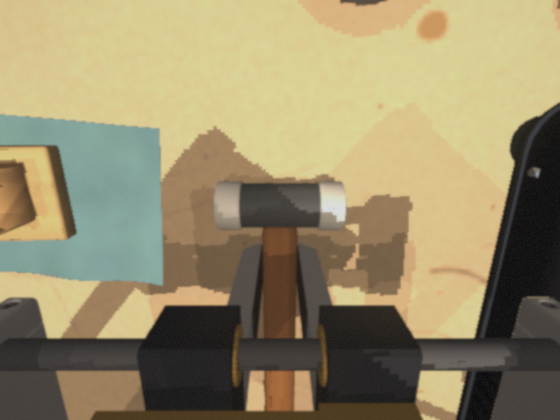

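Call:
servo_tool(
  commands=[
    [0,0,0.001,0,0,0,0],
    [0,0,0,0,0,0,0.022],
    [0,0,0,0,0,0,0.035],
    [0,0,0,0,0,0,0.05],
    [0,0,0,0,0,0,0.05],
    [0,0,-0.02,0,0,0,0.05],
    [0,0,-0.04,0,0,0,0.05],
    [0,0,-0.04,0,0,0,0.05],
  ],
)

```text
clock: 19.5
tool_pos: [0.3814, -0.275, 0.1058]
eef_rot: [-0.676, 0.737, 0.0, 0.0]
contact_force: [-0.6, 0.5, -0.1]
gripper_width: 0.0499
```

Call:
servo_tool(
  commands=[
    [0,0,-0.05,0,0,0,0.05],
    [0,0.03,-0.05,0,0,0,0.05],
    [-0.03,0.03,-0.02,0,0,0,0.05],
    [-0.05,0,0,0,0,0,0.05],
    [-0.05,0,0,0,0,0,0.05],
    [0,0,0,0,0,0,0.05],
    [0,0,0,0,0,0,0.05],
  ],
)

```text
clock: 20.38
tool_pos: [0.3332, -0.1409, 0.225]
eef_rot: [-0.676, 0.737, -0.0, -0.0]
contact_force: [-0.1, 0.3, -0.7]
gripper_width: 0.0501
```

```bash
python3 snap.py 10 wrist scene side
python3 - <<'E'
from h import *
np.set_printoptions(precision=4,suppress=True)
p,W=cloud("pics/wrist10.npz"); z=W[...,2]
m=(abs(z-.04)<.003)&(W[...,0]>.405)&(W[...,0]<.45)&(W[...,1]<-.1)&(W[...,1]>-.16)&(p[...,2]>90)
Q=W[m]; print(len(Q)); print(np.percentile(Q[:,1],[.5,1,2]) if len(Q) else '')
m=(W[...,0]>.36)&(W[...,0]<.46)&(W[...,1]<-.2)&(W[...,1]>-.34)&(z>.012)&(z<.05); Q=W[m]
if len(Q): print(np.percentile(Q,[1,99],axis=0))
p=cv2.imread("pics/scene10.png");cv2.imwrite("pics/crop10.png",cv2.resize(p[170:280,200:400],None,fx=4,fy=4))
E
```

```text
[ 0.33321691 -0.14093022  0.22503592] [-6.75746852e-01  7.37133635e-01 -3.88631384e-04 -2.12015476e-04] 0.050079670664704215
766
[-0.1362 -0.1358 -0.1353]
[[ 0.3616 -0.3116  0.0133]
 [ 0.4332 -0.2433  0.0288]]
```

View pics/wrist10.png

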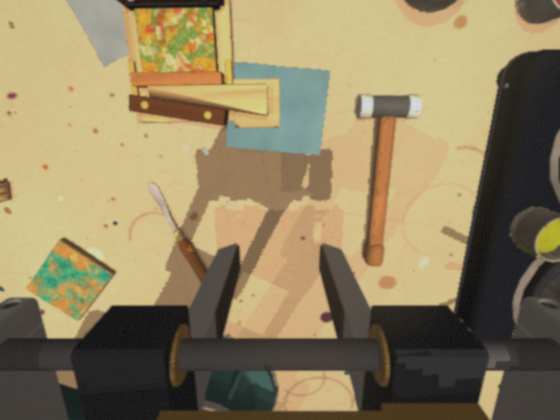

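View pics/crop10.png

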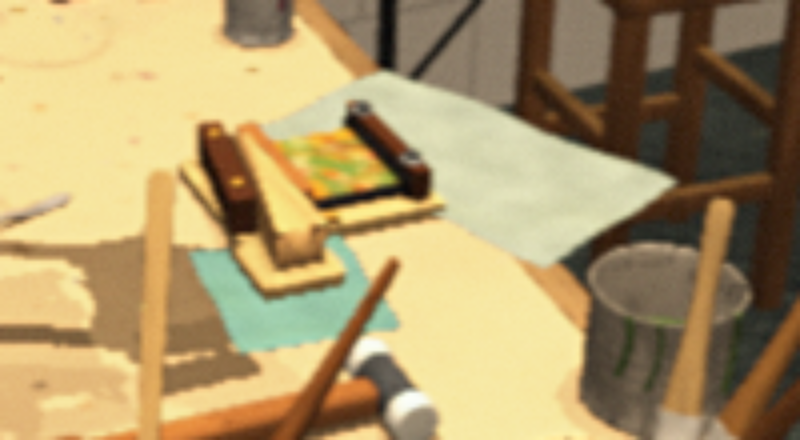

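View pics/side10.png

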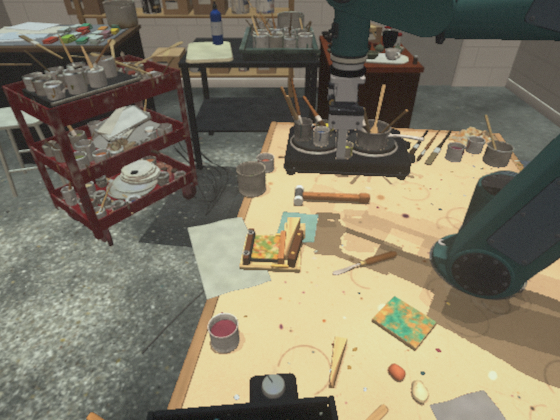

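```bash
python3 -c "
from bench import *
print(hand_in())"
```

```text
the job is handed in; nothing more can be done
None
```

The board is clamped in the jig and the job is handed in at about 20.5 s of robot time.

**Taps:** I gripped the hammer about 40 mm behind its head and drove the wedge with 17 light taps, drawing the hammer back about 12 mm between them. The first dozen or so met under 2 N. Resistance then rose through 5, 7, 10, 12 and 12.6 N. The last two taps held at 13.1 and 13.0 N with no measurable advance. The force is only read at the end of each move, so these are end-of-tap values and brief peaks were not seen.

**Last checks:**
- **Wedge:** the thick end stands at y ≈ -0.136 m, about 48 mm in. It was at the same place just after the last tap and again after the arm had withdrawn.
- **Board:** in the pictures it sits between the clamp bar and the stop bar with no visible gap. I could not measure the clamping force itself.
- **Hammer:** it lies flat on the bench, head at about (0.42, -0.28). Its top is 29 mm above the bench, as expected when flat.
- **Tins:** the green and plum tins look unmoved in the before and after views. I did not measure them again, and I did not check the oxide tin separately.

The grip force is fixed at about 30 N, below the advised 40 N. No twist of the hammer showed in the wrist picture taken under a 10 N push. None of the checks I made failed or disagreed.

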